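Weigh and label the long filled roll on the counter scale

TASK

First lay the long filled roll flat in the middle of the label scale's steel weighing plate, setting it down rather than dropping it, and let go. Next turn the scale's selector dial to the four-dot mark, so that it rests in that click. Only then push the print button fully down and let it come back up; leave the other goods where they are.

Things in the scene. Friction and masses are not known exactly. Their poses are not given: they have to be found in the camera images.
- scale: counter label scale: white flat housing 300 (x) x 380 (y) x 60 mm high, fixed. Origin: centre of its underside. +x points from the operator's edge to the far edge with the printer hump (35 mm above the deck, near face 87 mm beyond the dial's axis), +y to the weighing plate. Right part (-y): control deck, 60 mm above the counter, dial at x +25, y -105 mm, print button at x -95, y -105 mm
- plate_mid (a point): centre of the upper face of the steel weighing plate (270 mm along the scale's x, 200 mm along its y, flat, no rim), 75 mm above the counter; axes as the scale's
- dial_grip (a point): on the dial's upright axis, 99 mm above the counter, at a good height to grip. Dial: black round flange, 68 mm diameter, top 75 mm above the counter, with an upright bar grip across it, 64 mm long, 16 mm thick, up to 117 mm above the counter. The point's x axis runs along the bar to its pointer end (white line on top of that half)
- dial_pointer (a point): upper edge of the bar grip at its pointer end, 32 mm from the dial's axis
- dial (a joint): rad, growing clockwise seen from above. Seven click positions 0.5 apart, marked on the deck: 0 bar mark (off), 0.5 one dot, 1.0 two, 1.5 three, 2.0 four, 2.5 five, 3.0 six dots; stops just past both ends. At 1.5 the pointer is along the scale's +x, at 2.0 it is 0.5 rad clockwise of that. A click takes 0.1 N m; let go, it springs to the nearest click. Starts at off, one or two dots
- print_btn_top (a point): centre of the top of the print button, a black round button of 40 mm diameter in a grey collar on the control deck, pushed straight down
- print_btn (a joint): how far the print button is pushed, in m: 0 up, 0.006 fully down (4 N); counts as pushed beyond 0.004; springs back
- roll_mid (a point): centre (half-way up, 26 mm above its underside) of the long filled roll: a bread roll 180 mm long and 48 mm thick, along the point's x axis, with a brown card sleeve around its middle, 100 mm long, 54 mm wide (y), 52 mm high, on which it stands; about 0.26 kg. Starts lying on the counter to the left of the scale
- roll: the same long roll; origin at the centre of its underside, x along it
- roll_short_mid (a point): centre of the short filled roll, the same but only 116 mm long with a 60 mm sleeve; it stays where it is
- bowl_a: salad bowl with clear lid, 150 mm diameter, 66 mm high, a bystander; origin at the centre of its underside
- bowl_b: a second such salad bowl, a bystander
- bottle: drink bottle 62 mm in diameter, 190 mm high, a bystander right of the scale; origin at the centre of its underside
- pot: dessert pot 68 mm in diameter, 75 mm high, a bystander; origin at the centre of its underside
- wedge: triangular card sandwich carton, 130 x 60 x 100 mm, a bystander; origin at the centre of its underside
- label_roll: spare roll of blank labels standing on end, 90 mm diameter, 55 mm high, a bystander; origin at the centre of its underside
Not all that is in view belongs to the job. Leave any turquoise look-alike of the roll alone.

How it is judged (in metres and radians):
On the way, in this order (a step that is already met when the one before it is completed fails the run):
1. the long roll lies flat in the middle of the weighing plate, let go and at rest (horizontal distance between roll_mid and plate_mid below 0.03 m and z of roll_mid in the frame of plate_mid between 0.02 and 0.032 m and angle between roll_mid's own z axis and vertical below 0.1 rad and contact force between the fingers and roll below 0.1 N and linear speed of roll below 0.02 m/s), for 0.3 s.
2. the dial rests at the four-dot mark (value of joint dial between 1.88 and 2.12 rad), for 0.3 s.
3. the print button is pushed down (value of joint print_btn above 0.004 m), for 0.05 s.
At the end, for the whole second after the job is handed in: The long roll lies flat and still on the weighing plate with its centre within 30 mm of the plate's centre, the dial rests at four dots (2.0 rad, within 0.12), and the print button is up again after having been pushed beyond 4 mm (all of step 2 and horizontal distance between roll_mid and plate_mid below 0.03 m and z of roll_mid in the frame of plate_mid between 0.02 and 0.032 m and angle between roll_mid's own z axis and vertical below 0.1 rad and linear speed of roll below 0.02 m/s and value of joint print_btn below 0.002 m); the robot touches nothing.
It fails at once if the print button is pushed before the roll is on the plate and the dial at four dots (value of joint print_btn above 0.004 m and (value of joint dial below 1.88 rad or value of joint dial above 2.12 rad or horizontal distance between roll_mid and plate_mid above 0.03 m)).
It fails at once if the long roll is dropped (moving faster than 0.7 m/s while no finger touches it) (linear speed of roll above 0.7 m/s and contact force between the fingers and roll below 0.05 N).
It fails at once if another of the goods is moved by more than 30 mm (distance of any of roll_short_mid, bowl_a, bowl_b, bottle, pot, wedge, label_roll from where it was at the start of the episode above 0.03 m).
It also fails if it takes over 72 s, if anything falls off the work surface, if the arm or the gripper's body presses on something with over 40 N, if the wrist force passes 120 N, or if a joint passes its speed limit or range.

ROBOT

A 7-joint arm with a two-finger parallel gripper is mounted at the origin on the work surface. World frame = base frame: x ahead of the robot, y to its left, z up, the work surface at z = 0. Lengths are in m, angles in degrees, forces in N, time in s.
With the tool pointing down it reaches from about 0.35 to 0.775 m from the base axis. Payload 3.1 kg.
Tool frame: the origin (TCP) lies on the centre line of the jaws, within the pads' length; the fingertips stand 17 mm ahead of it and the grasp point (between the pads) lies 2 mm behind it (robot.tip_reach is the distance from the TCP to the fingertips, in m); z points along the fingers, y is the direction in which the jaws open and shut (so a half turn about z gives the same grasp; the last joint's range is limited). The gripper opens to 85 mm and grips with 20 to 120 N. Pads are 22 mm wide; open, the fingers measure 114 mm over their backs; the gripper's body (76 mm by 85 mm) begins 54 mm behind the grasp point. The pads swing forward as they close: fully open they stand 13 mm farther back than shut.
Start: joints at [-71.66, 17.813, 0.802, 86.603, -0.252, 75.585, -1.558], TCP at [0.195, 0.514, 0.248] pointing down, gripper open.
Joint ranges: [-154.91, 154.91], [-16.99, 109.72], [-72.82, 74.43], [7.12, 147.25], [-82.49, 262.49], [11.32, 116.49], [-174.64, 174.64]. Speed limits (degrees/s): [159.86, 159.86, 180, 180, 180, 180, 180].

INTERFACE

Orientations are given as [roll, pitch, yaw] about the fixed x, y, z axes, in that order (R = Rz(yaw) Ry(pitch) Rx(roll)).
In Python, from station import robot, fingers, vision, workorder, recognise gives the robot as it stands. Calls block until the motion is done:
- robot.move_to(position, orientation): joint-space move of the TCP to a pose.
- robot.line_to(position, orientation=None, velocity=0.15, f_stop=None): straight line of the TCP; orientation=None keeps the orientation; velocity is the mean speed in m/s. With f_stop (N) it stops when the force on the tool has changed by that much, and returns True; else False.
- robot.move_j(angles): joint-space move.
- fingers.gripper_to(opening, force=None): opening from 0.0 (shut) to 1.0 (fully open); force is the grip in N (None keeps the last); returns when the fingers have stopped.
- robot.pause(seconds).
- robot.inverse_kinematics(position, orientation): joint angles nearest the present ones, or None.
- vision.grab_frame(name): name is "side" or "top"; returns the picture (480x640x3 uint8, red, green, blue); there is no depth.
- vision.calibration(name): a dict with "mtx" (3x3 intrinsics, pixels), "extrinsics" (4x4, takes a point from world to camera coordinates). Camera axes: x right, y up, looking along -z (the intrinsics and any distortion apply to the point x, -y, -z); pixel columns grow to the right and rows downward; lengths in m; the calibration is good to about 2 mm. A picture is of the moment at which its call begins. calibration takes no time and is no camera call.
A pose or a line that the arm cannot do raises robot.PlanningError and nothing moves.
- workorder.close_job(): hands the job in, once; it reports no verdict.
Trained networks look in the newest picture that a camera, given by its name, has taken for a name from the list of things; names that differ only in an ending like _2 or _b are one class to them, and where a whole thing is asked for, a point or a joint stands for the part that bears it (a point fixed in the world has none). Each returns a list of dicts, best first, with "p" (0 to 1); they miss things now and then, are a little off and sometimes report something else, mostly with a low value. They report only what shows in the picture. A call takes as long as a camera call. They do not tell look-alikes from the thing itself.
- recognise(label, camera): "rect" ([centre column, centre row, width, height] in pixels, round what is visible of it).
Readings, each from a call of its own:
- robot.current_time_s(): time.
- robot.current_joint_positions(): joint angles.
- robot.current_dq(): joint speeds.
- robot.current_joint_torque(): joint torques, N m.
- robot.current_tool_pos(): TCP position.
- robot.current_eef_rot(): TCP orientation.
- robot.current_contact_force(): force on the tool from outside, world axes, zero at the start.
- robot.current_torque(): the same for the moment, N m.
- robot.current_finger_gap(): opening from 0.0 (shut) to 1.0 (fully open).
Only numpy, scipy, OpenCV 4.12 (cv2) and the standard library are available. Lean on these libraries where they do the work, as an engineer would, in place of code of your own. Each camera call takes 0.05 s, during which the arm holds its last target.

## Working session

There is one attempt and no reset: what is moved stays moved. The work goes in short steps, each a Python script; the robot and the scene stay as the last script left them, time stands still between calls to the robot, and variables do not carry over. Pictures are saved under pics/ and viewed, and the job is handed in when it is done.

```bash
mkdir -p pics; ls
python3 - <<'E'
from station import robot, fingers, vision, workorder, recognise
import cv2
for n in ("side","top"):
    im=vision.grab_frame(n); cv2.imwrite(f"pics/{n}0.png",im[:,:,::-1])
    c=vision.calibration(n); print(n,c)
    for l in ["roll","scale","dial_grip","dial_pointer","print_btn_top","bottle"]:
        print(l,[(round(d['p'],2),[round(float(x)) for x in d['rect']]) for d in recognise(l,n)][:4])
print(robot.current_time_s(), robot.current_tool_pos(), robot.current_eef_rot())
E
```

```text
pics
side {'mtx': array([[498.88632593,   0.        , 327.24821735],
       [  0.        , 498.88632593, 233.66400207],
       [  0.        ,   0.        ,   1.        ]]), 'extrinsics': array([[ 0.93864499, -0.3447919 ,  0.00800777, -0.5257855 ],
       [ 0.23052562,  0.64450344,  0.72902212, -0.18172691],
       [-0.25652196, -0.68244696,  0.6844433 , -1.21032269],
       [ 0.        ,  0.        ,  0.        ,  1.        ]])}
roll [(0.65, [311, 186, 25, 43]), (0.61, [204, 204, 41, 36])]
scale [(0.77, [343, 292, 193, 159]), (0.25, [263, 196, 17, 32])]
dial_grip [(0.96, [381, 291, 27, 34]), (0.24, [345, 294, 192, 160])]
dial_pointer [(0.75, [378, 289, 29, 35])]
print_btn_top [(0.75, [337, 320, 16, 14])]
bottle [(0.91, [389, 426, 35, 72])]
top {'mtx': array([[509.21862043,   0.        , 318.5365085 ],
       [  0.        , 509.21862043, 236.25809619],
       [  0.        ,   0.        ,   1.        ]]), 'extrinsics': array([[ 0.00726828, -0.99989643,  0.01242179, -0.04757463],
       [ 0.98645512,  0.00920514,  0.16377289, -0.5402726 ],
       [-0.16387028,  0.01106319,  0.98641986, -1.22330997],
       [ 0.        ,  0.        ,  0.        ,  1.        ]])}
roll [(0.9, [197, 212, 70, 32]), (0.6, [179, 343, 68, 48]), (0.44, [513, 214, 58, 60]), (0.23, [397, 210, 28, 26])]
scale [(0.83, [356, 234, 180, 155])]
dial_grip [(0.69, [398, 210, 32, 28]), (0.54, [234, 143, 55, 58])]
dial_pointer [(0.93, [395, 213, 29, 25])]
print_btn_top [(0.7, [410, 259, 21, 19])]
bottle [(0.84, [522, 260, 47, 31])]
0.7 [0.19467247 0.51441334 0.24834654] [ 1.79995411e+02 -1.43959756e-04  1.59271458e+02]
```

View pics/top0.png

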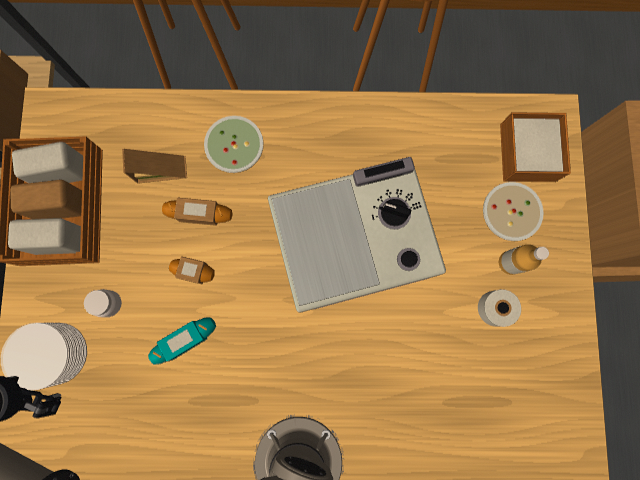

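View pics/side0.png

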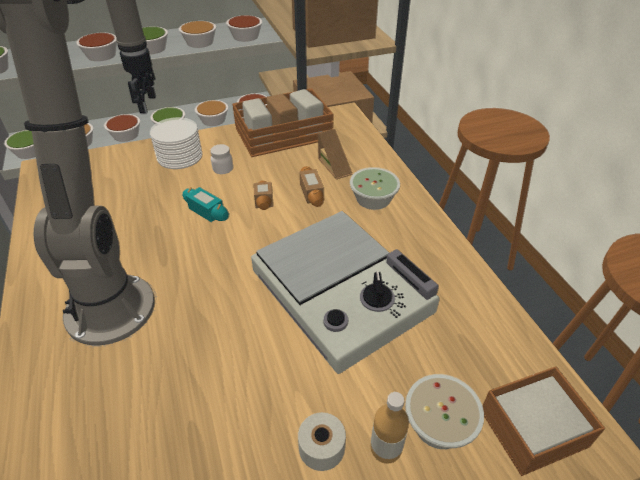

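The top view shows the brown long roll at about (197,211), the short roll at (191,270), the turquoise decoy at (182,341), and the scale around (356,234) with its dial at (395,210) and button at (409,259). I'll zoom in to get exact pixels.

Run:
```python
import cv2,numpy as np
im=cv2.imread("pics/top0.png")
cv2.imwrite("pics/z1.png",cv2.resize(im[150:320,255:455],None,fx=4,fy=3.5*4/3.5,interpolation=cv2.INTER_CUBIC)[:600*1+80][:680])
a=im[150:320,255:455]; cv2.imwrite("pics/z1.png",cv2.resize(a,None,fx=3.5,fy=3.5,interpolation=cv2.INTER_CUBIC))
cv2.imwrite("pics/z2.png",cv2.resize(im[180:290,140:260],None,fx=5,fy=5,interpolation=cv2.INTER_CUBIC))
cv2.imwrite("pics/z3.png",cv2.resize(im[180:240,365:430],None,fx=9,fy=9,interpolation=cv2.INTER_CUBIC))
```

```text
(no output)
```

View pics/z1.png

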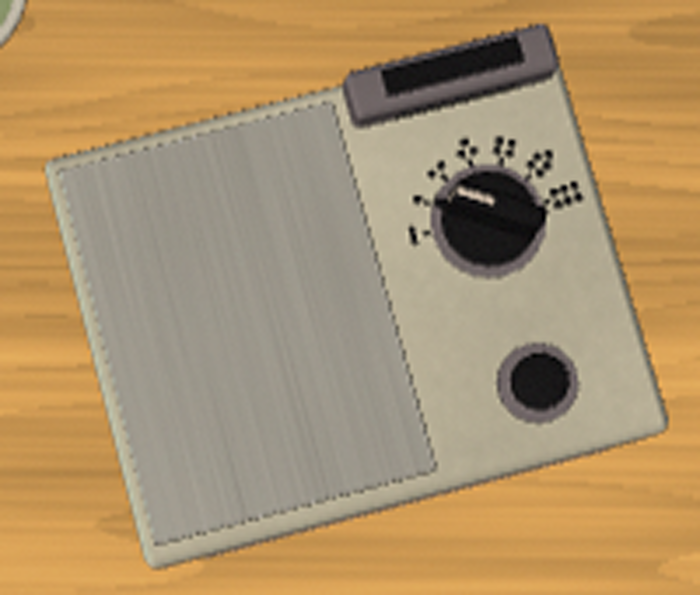

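View pics/z2.png

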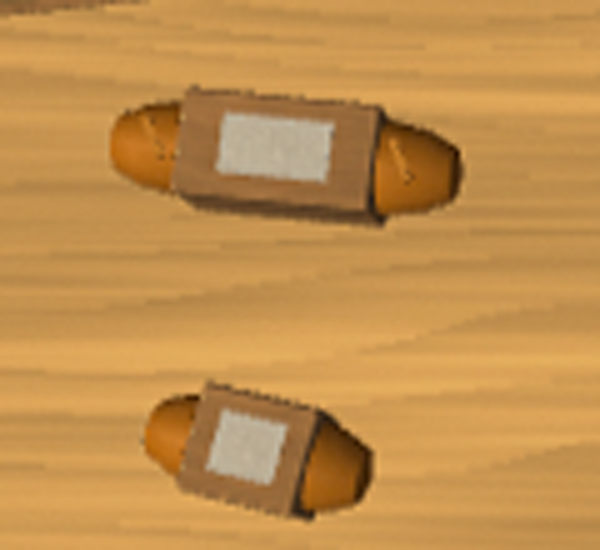

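View pics/z3.png

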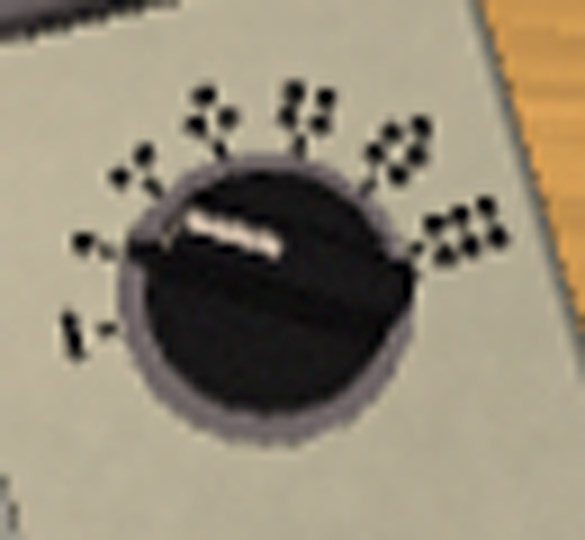

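```bash
cat > h.py <<'E'
from station import robot, fingers, vision, workorder, recognise
import numpy as np, cv2
def ray(n,uv,z):
    c=vision.calibration(n);K=c['mtx'];E=c['extrinsics'];R=E[:3,:3];t=E[:3,3]
    d=np.array([(uv[0]-K[0,2])/K[0,0],-(uv[1]-K[1,2])/K[1,1],-1.])
    o=-R.T@t;d=R.T@d;return o+d*(z-o[2])/d[2]
def proj(n,p):
    c=vision.calibration(n);K=c['mtx'];E=c['extrinsics'];q=E[:3,:3]@np.array(p)+E[:3,3]
    return np.array([K[0,0]*q[0]/-q[2]+K[0,2],K[1,1]*-q[1]/-q[2]+K[1,2]])
def z(uv,s,off): return (np.array(uv)+.5)/s-.5+np.array(off)
E
python3 - <<'E'
from h import *
np.set_printoptions(precision=4,suppress=True)
pl=[ray("top",z(p,3.5,(255,150)),.075)[:2] for p in [(60,170),(333,102),(436,468),(155,545)]]
pl=np.array(pl);print("plate",pl,pl.mean(0),[np.linalg.norm(pl[i]-pl[(i+1)%4]) for i in range(4)])
for a,b in [(3,0),(2,1)]:
    d=pl[b]-pl[a];print("scale yaw",np.degrees(np.arctan2(d[1],d[0])))
for a,b in [(1,0),(2,3)]:
    d=pl[b]-pl[a];print("scale yaw",np.degrees(np.arctan2(d[1],d[0]))-90)
sl=np.array([ray("top",z(p,5,(140,180)),.052)[:2] for p in [(190,90),(383,106),(375,215),(175,192)]])
print("sleeve",sl,sl.mean(0),[np.linalg.norm(sl[i]-sl[(i+1)%4]) for i in range(4)])
for a,b in [(0,1),(3,2)]:
    d=sl[b]-sl[a];print("roll yaw",np.degrees(np.arctan2(d[1],d[0])))
print("ends",[ray("top",z(p,5,(140,180)),.026)[:2] for p in [(110,142),(461,175)]])
print("flange c",ray("top",z((489,221),3.5,(255,150)),.068), "btn",ray("top",z((540,380),3.5,(255,150)),.068))
print("white line",[ray("top",z(p,9,(365,180)),.117)[:2] for p in [(190,215),(280,248)]])
E
```

```text
plate [[ 0.6294  0.0729]
 [ 0.6808 -0.1192]
 [ 0.4226 -0.189 ]
 [ 0.3688  0.0026]] [ 0.5254 -0.0582] [np.float64(0.19877992204229775), np.float64(0.26750239599550885), np.float64(0.19905690811632243), np.float64(0.2698502095357148)]
scale yaw 15.085683002545913
scale yaw 15.142895347162161
scale yaw 14.988571494008212
scale yaw 15.664540578599357
sleeve [[0.6341 0.3099]
 [0.6269 0.2134]
 [0.5714 0.2151]
 [0.5821 0.3146]] [0.6036 0.2632] [np.float64(0.09681280179392339), np.float64(0.055510591765976454), np.float64(0.10007250508930404), np.float64(0.05224489152759121)]
roll yaw -94.27305117362047
roll yaw -96.11685380292299
ends [array([0.6129, 0.3561]), array([0.5975, 0.1775])]
flange c [ 0.5973 -0.2295  0.068 ] btn [ 0.4847 -0.2631  0.068 ]
white line [array([ 0.6092, -0.2012]), array([ 0.6005, -0.2249])]
```

Checks on the measurements:
- **Plate:** it measures 199 × 269 mm, against 200 × 270 given.
- **Dial and button:** their offsets fit the scale's layout.
- **Dial position:** it reads about 0.55 rad, so it's at one dot.
- **Sleeve:** it measures about 98 × 54 mm, as expected.

Next I'll pick up the roll.

Run:
```python
from h import *
P=[0.604,0.265]; 
for y in (-95.2,84.8):
    print(y,robot.inverse_kinematics([*P,.2],[180,0,y]))
for y in (-164.85,15.15):
    print(y,robot.inverse_kinematics([.5254,-.0582,.2],[180,0,y]))
for y in (72.4,-107.6,-13.5,166.5,-50,130):
    print(y,robot.inverse_kinematics([.597,-.2295,.1],[180,0,y]))
```

```text
-95.2 [-23.87309521  32.47333054  -2.15887825  71.52568071   1.19428944
  76.02233133 148.81682471]
84.8 [-40.2864606   33.86014795  25.51771872  72.36369203 -14.26998175
  76.84449994 -20.55035908]
-164.85 [-26.74458313  20.10728976  40.82479071  95.60889217 -13.88564524
  69.47128721 122.41161833]
15.15 [-32.29783591  21.9589872   48.96593718  95.7872116  -17.43865611
  70.25929968 -54.27162234]
72.4 [-15.86876469  48.30940095  62.25328156  84.4146928  -43.5261971
  73.66370883  33.14780587]
-107.6 [ -16.60653229   49.4061865    64.27463989   84.44228867  -45.19012465
   74.6312439  -145.78677942]
-13.5 [-16.68084456  49.52345433  64.4854055   84.44505012 -45.36463403
  74.73539532 -51.57612207]
166.5 [ -9.01111963  41.5899959   46.95566222  84.14413533 -31.54534761
  68.01203261 119.12097338]
-50 [-16.60653229  49.4061865   64.27463989  84.44228867 -45.19012465
  74.6312439  -88.18677942]
130 [-14.6734908   46.74998927  59.20419332  84.3693124  -41.050652
  72.30892725  89.13014895]
```

Run:
```python
from h import *
P=[0.604,0.265]; o=[180,0,84.8]
robot.move_to([*P,.2],o)
fingers.gripper_to(.85)
print(robot.line_to([*P,.032],o,velocity=.1,f_stop=6), robot.current_tool_pos(), robot.current_time_s())
im=vision.grab_frame("side"); cv2.imwrite("pics/s1.png",cv2.resize(im[130:260,200:420],None,fx=3.5,fy=3.5)[:,:,::-1])
im=vision.grab_frame("top"); cv2.imwrite("pics/t1.png",cv2.resize(im[150:300,120:300],None,fx=3.5,fy=3.5)[:,:,::-1])
```

```text
False [0.60452662 0.26517036 0.03275097] 4.5833
```

View pics/s1.png

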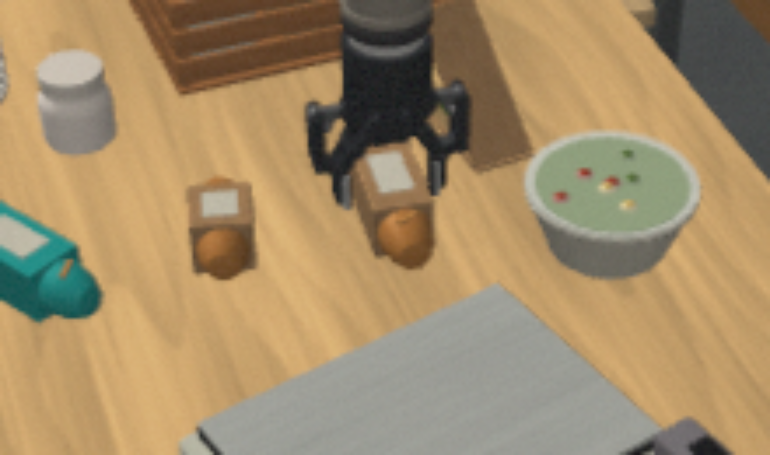

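View pics/t1.png

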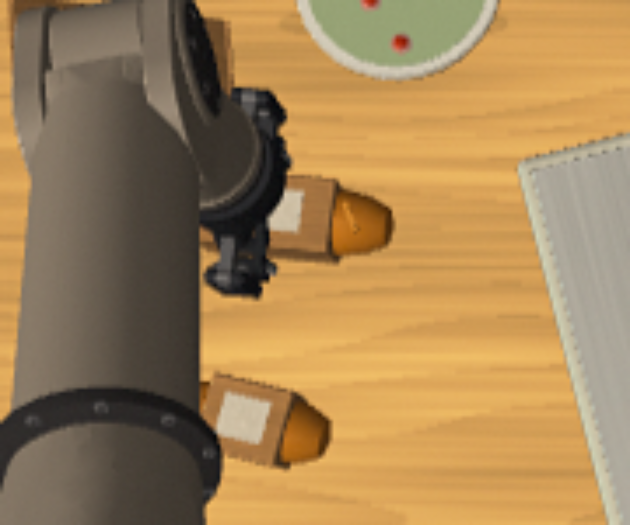

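In the side view the fingers straddle the sleeve at about crop (390,180), clear of the short roll at (222,230). I'll grip, lift, carry and set it down.

Run:
```python
from h import *
P=[0.604,0.265]; o=[180,0,84.8]
fingers.gripper_to(0,force=30); print("gap",robot.current_finger_gap(),robot.current_tool_pos())
zg=robot.current_tool_pos()[2]
robot.line_to([*P,.21],o,velocity=.12)
print("gap",robot.current_finger_gap(),robot.current_contact_force())
Q=[.5254,-.0582]; o2=[180,0,15.15]
robot.move_to([*Q,.21],o2); print("gap",robot.current_finger_gap())
robot.line_to([*Q,.125],o2,velocity=.1)
robot.pause(.2)
im=vision.grab_frame("side"); cv2.imwrite("pics/s2.png",cv2.resize(im[150:370,230:450],None,fx=2.7,fy=2.7)[:,:,::-1])
im=vision.grab_frame("top"); cv2.imwrite("pics/t2.png",cv2.resize(im[150:320,255:455],None,fx=3.5,fy=3.5)[:,:,::-1])
print(zg,robot.current_tool_pos(),robot.current_contact_force(),robot.current_time_s())
```

```text
gap 0.6279675686932286 [0.60473283 0.26504524 0.03259935]
gap 0.6291671023556632 [ 0.65342696  0.40418914 -3.18339306]
gap 0.6265434420088882
0.03259934656067359 [ 0.52568644 -0.0582219   0.12542542] [ 0.18157495 -0.15958896 -3.57131416] 9.175
```

View pics/s2.png

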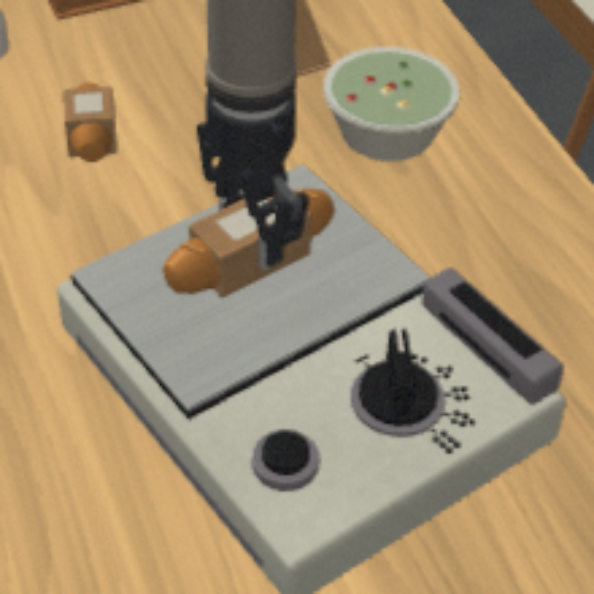

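View pics/t2.png

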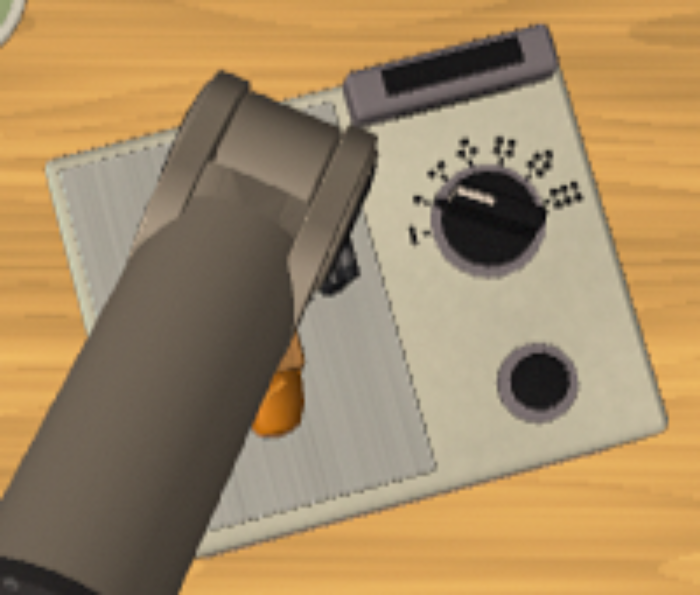

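The roll hangs level over the plate, with its sleeve at about crop (250,240) in the side view. Now I'll lower it gently with a force stop, release it and retreat.

Run:
```python
from h import *
Q=[.5254,-.0582]; o2=[180,0,15.15]
r=robot.line_to([*Q,.106],o2,velocity=.03,f_stop=2.5)
print(r,robot.current_tool_pos(),robot.current_contact_force())
robot.pause(.2)
fingers.gripper_to(.9); print(robot.current_contact_force(),robot.current_tool_pos())
robot.pause(.2)
robot.line_to([*Q,.25],o2,velocity=.12)
o3=[180,0,72.4]
robot.move_to([.597,-.2295,.2],o3); 
im=vision.grab_frame("top"); cv2.imwrite("pics/t3.png",cv2.resize(im[150:320,255:455],None,fx=3.5,fy=3.5)[:,:,::-1])
im=vision.grab_frame("side"); cv2.imwrite("pics/s3.png",cv2.resize(im[150:370,230:450],None,fx=2.7,fy=2.7)[:,:,::-1])
print(robot.current_time_s())
```

```text
True [ 0.52495307 -0.05800193  0.10746794] [-0.65711628  0.62320675  5.08148591]
[-0.48430583  0.49101797  0.66528506] [ 0.52313915 -0.05748302  0.10587287]
13.1083
```

View pics/t3.png

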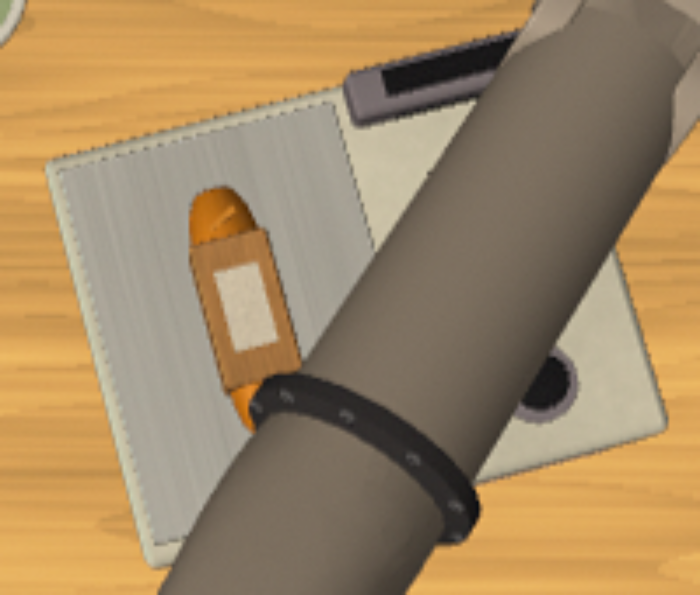

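View pics/s3.png

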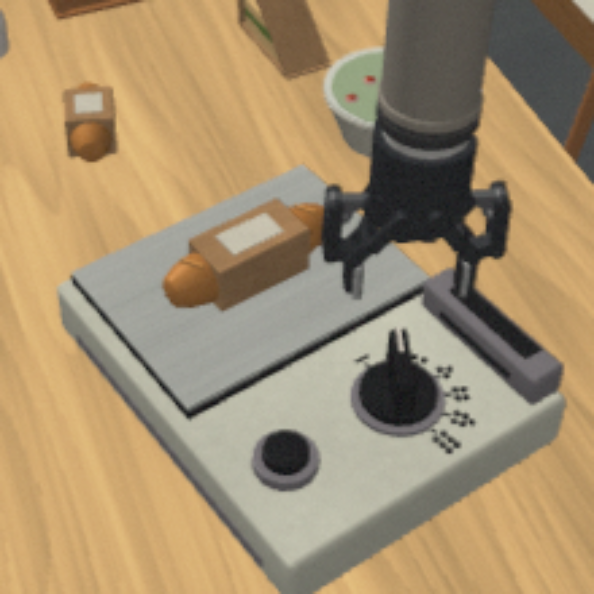

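Run:
```python
from h import *
print(ray("top",z((246,310),3.5,(255,150)),.127))
print(proj("side",[.5973,-.2295,.075]), z((399,394),2.7,(230,150)), proj("side",[.4847,-.2631,.07]),z((286,452),2.7,(230,150)))
o3=[180,0,72.4]
fingers.gripper_to(.6)
print(robot.line_to([.5973,-.2295,.101],o3,velocity=.1,f_stop=6),robot.current_tool_pos(),robot.current_contact_force())
im=vision.grab_frame("side"); cv2.imwrite("pics/s4.png",cv2.resize(im[200:360,280:460],None,fx=3.7,fy=3.7)[:,:,::-1])
print(robot.current_time_s())
```

```text
[ 0.52252684 -0.05707116  0.127     ]
[376.72181432 292.92605513] [377.46296296 295.61111111] [336.46314933 318.61215893] [335.61111111 317.09259259]
False [ 0.59790231 -0.22990199  0.10189123] [-0.23249531 -0.68039787 -0.02282751]
14.675
```

View pics/s4.png

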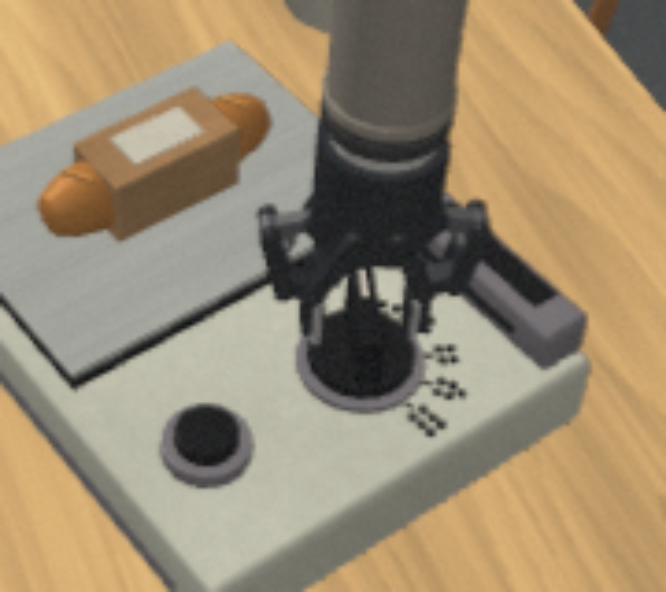

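The roll sits about 3 mm from the plate centre. The fingers straddle the bar at about crop (362,290). Next: grip and turn clockwise in small steps.

Run:
```python
from h import *
fingers.gripper_to(0,force=35); print("gap",robot.current_finger_gap(),robot.current_tool_pos(),robot.current_contact_force())
for y in np.linspace(72.4,-13.5,9)[1:]:
    robot.move_to([.5973,-.2295,.101],[180,0,y])
    print(round(y),robot.current_eef_rot()[2].round(1),robot.current_contact_force().round(1),robot.current_torque().round(2),round(robot.current_finger_gap(),3))
im=vision.grab_frame("side"); cv2.imwrite("pics/s5.png",cv2.resize(im[200:360,280:460],None,fx=3.7,fy=3.7)[:,:,::-1])
print(robot.current_time_s())
```

```text
gap 0.18090011076434961 [ 0.59876243 -0.22995887  0.10177344] [ 3.82555636 -1.65547864  1.00732406]
62 61.9 [ 4.8 -2.1  0.9] [-0.37 -0.95 -0.07] 0.179
51 51.1 [ 5.6 -1.8  0.6] [-0.41 -1.03 -0.12] 0.18
40 40.4 [ 5.1 -2.3  0.5] [-0.36 -1.01  0.04] 0.178
29 29.6 [ 5.7 -2.2 -0.3] [-0.42 -1.12 -0.07] 0.179
19 18.9 [ 5.6 -1.8 -0.3] [-0.45 -1.15 -0.04] 0.18
8 8.2 [ 5.7 -4.3  0.3] [-0.48 -1.14  0.02] 0.18
-3 -2.6 [ 6.2 -2.3  0.6] [-0.55 -1.14 -0.04] 0.183
-14 -13.3 [ 5.8 -3.5  0.5] [-0.62 -1.19 -0.05] 0.182
17.4
```

View pics/s5.png

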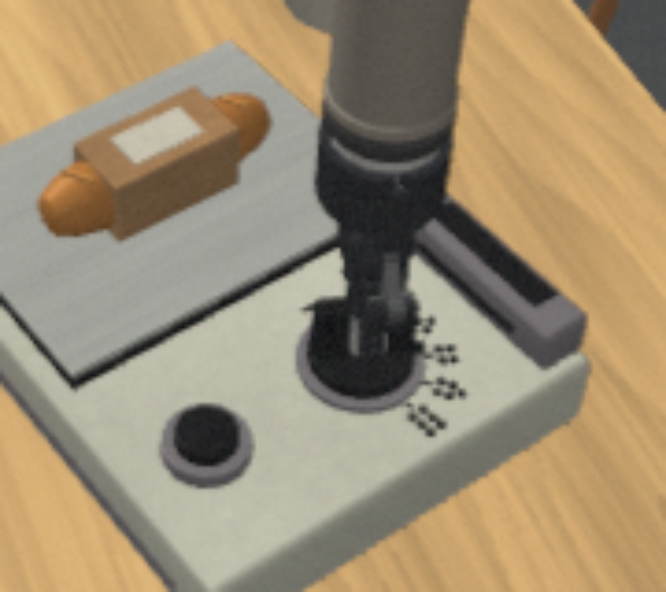

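The bar turned with the gripper. I'll release, lift straight up, and check the dial from a position where neither camera is blocked.

Run:
```python
from h import *
fingers.gripper_to(.5); robot.pause(.2)
robot.line_to([.5973,-.2295,.2],[180,0,-13.5],velocity=.12)
robot.move_to([.40,-.34,.25],[180,0,-13.5])
im=vision.grab_frame("top"); cv2.imwrite("pics/t6.png",cv2.resize(im[150:320,255:455],None,fx=3.5,fy=3.5,interpolation=cv2.INTER_CUBIC)[:,:,::-1])
im=vision.grab_frame("side"); cv2.imwrite("pics/s6.png",cv2.resize(im[200:360,280:460],None,fx=3.7,fy=3.7,interpolation=cv2.INTER_CUBIC)[:,:,::-1])
print(robot.current_time_s())
```

```text
19.975
```

View pics/t6.png

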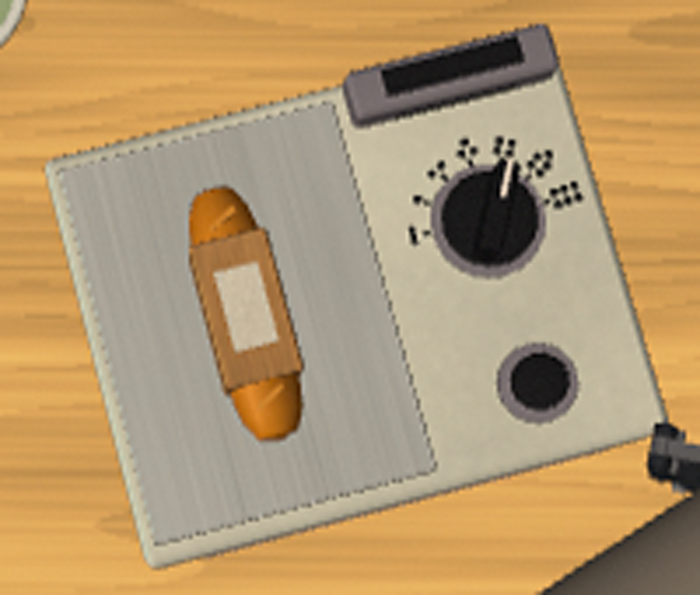

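View pics/s6.png

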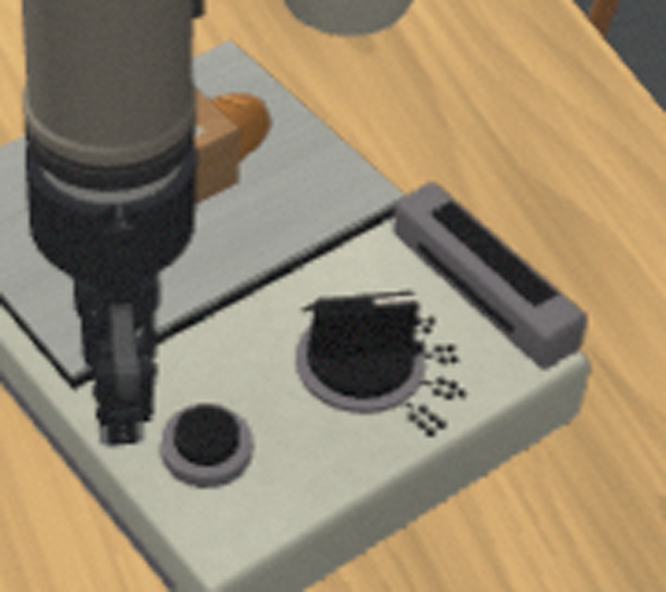

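Run:
```python
from h import *
a=ray("top",z((504,197),3.5,(255,150)),.117);b=ray("top",z((515,164),3.5,(255,150)),.117)
d=b-a;th=np.arctan2(d[1],d[0])-np.radians(15.15)
e=b[:2]-[.5973,-.2295]
print("dial",1.5-th, 1.5-(np.arctan2(e[1],e[0])-np.radians(15.15)))
print("roll",ray("top",z((246,310),3.5,(255,150)),.127))
B=[.484,-.2625];o=[180,0,-13.5]
fingers.gripper_to(0); print("gap",robot.current_finger_gap())
robot.move_to([*B,.14],o)
robot.pause(.2)
print(robot.line_to([*B,.105],o,velocity=.05,f_stop=3),robot.current_tool_pos())
r=robot.line_to([*B,.075],o,velocity=.02,f_stop=2)
print("contact",r,robot.current_tool_pos(),robot.current_contact_force(),robot.current_time_s())
im=vision.grab_frame("side"); cv2.imwrite("pics/s7.png",cv2.resize(im[200:360,280:460],None,fx=3.7,fy=3.7,interpolation=cv2.INTER_CUBIC)[:,:,::-1])
```

```text
dial 2.095360808399055 2.107310048794541
roll [ 0.52252684 -0.05707116  0.127     ]
gap -0.002320937506502159
False [ 0.4841381  -0.26272119  0.10517857]
contact True [ 0.48413172 -0.26247002  0.09599159] [ 0.26242604 -0.39480276  1.73813343] 22.8583
```

View pics/s7.png

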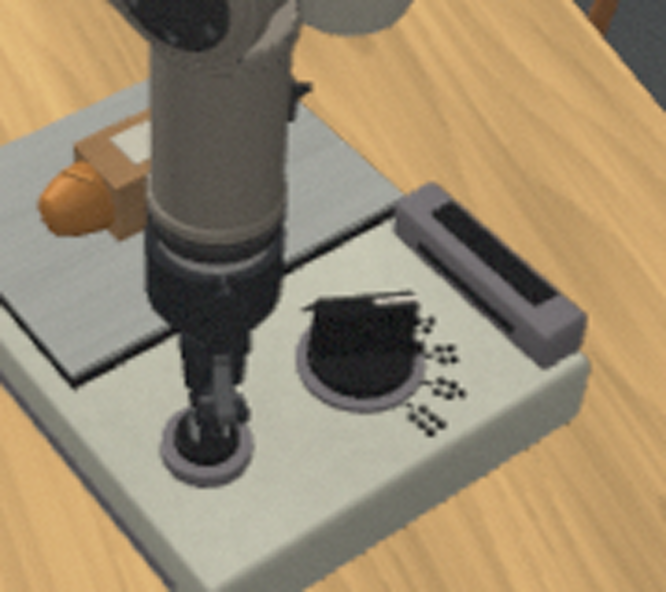

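The dial reads about 2.1. The same method read 0.55–0.59 at the 0.5 click, so correcting for that bias gives the 2.0 click. The shut fingers are on the button's centre, at about crop (208,440), so I'll push.

Run:
```python
from h import *
B=[.484,-.2625];o=[180,0,-13.5]
r=robot.line_to([*B,.083],o,velocity=.02,f_stop=12)
print("bottom",r,robot.current_tool_pos(),robot.current_contact_force())
robot.pause(.2); print(robot.current_tool_pos(),robot.current_contact_force())
robot.line_to([*B,.16],o,velocity=.08); print(robot.current_contact_force())
robot.move_to([.36,-.38,.25],o)
im=vision.grab_frame("top"); cv2.imwrite("pics/t8.png",im[:,:,::-1])
cv2.imwrite("pics/t8z.png",cv2.resize(im[150:320,255:455],None,fx=3.5,fy=3.5,interpolation=cv2.INTER_CUBIC)[:,:,::-1])
im=vision.grab_frame("side"); cv2.imwrite("pics/s8.png",im[:,:,::-1])
print(robot.current_time_s())
```

```text
bottom True [ 0.48415571 -0.2625264   0.09311322] [-1.3828847   0.67972049  6.91505521]
[ 0.48416038 -0.26249337  0.09312904] [-0.69627398  1.01540032  6.71161736]
[ 0.36803966 -0.47221331 -0.22716366]
25.35
```

View pics/t8z.png

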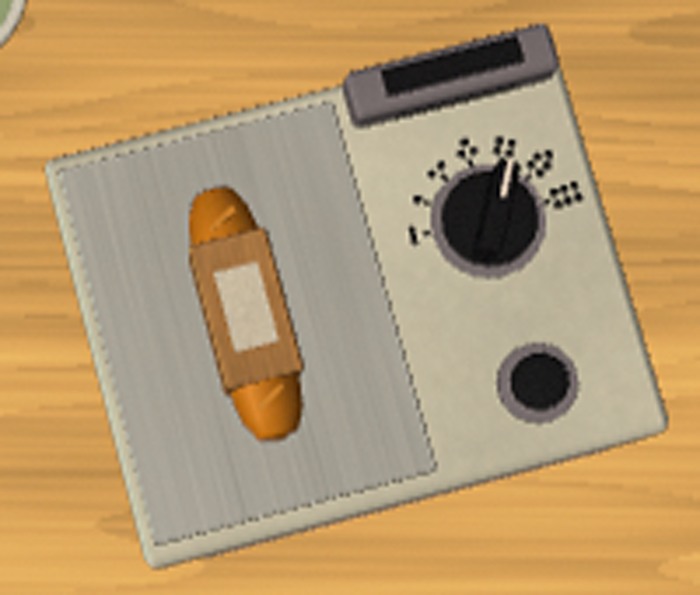

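View pics/s8.png

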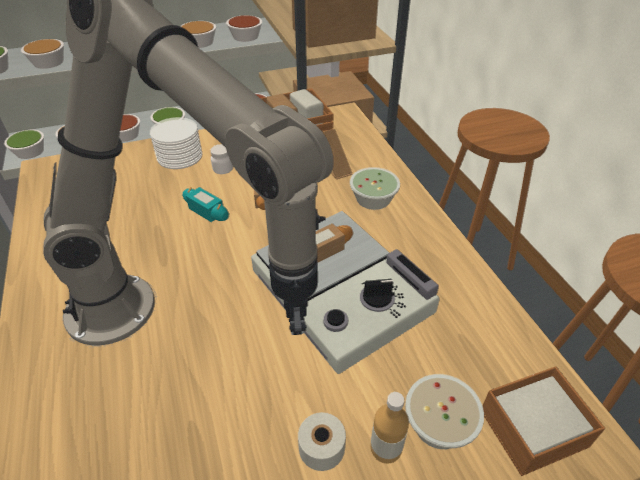

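The hold force of 6.7 N suggests the button bottomed out, but the measured travel after contact was only 3 mm. A second, firmer press does no harm now and will remove the doubt.

Run:
```python
from h import *
B=[.484,-.2625];o=[180,0,-13.5]
robot.move_to([*B,.14],o); robot.line_to([*B,.105],o,velocity=.05,f_stop=4); robot.pause(.2)
zc=None
for k in range(14):
    r=robot.line_to([*B,.102-.001*k],o,velocity=.01,f_stop=18)
    f=robot.current_contact_force()[2]; print(k,r,robot.current_tool_pos()[2].round(4),f.round(2))
    if f>16 or r: break
robot.pause(.2)
robot.line_to([*B,.16],o,velocity=.08)
robot.move_to([.36,-.38,.25],o); robot.pause(.3)
im=vision.grab_frame("top"); cv2.imwrite("pics/t9.png",im[:,:,::-1])
cv2.imwrite("pics/t9z.png",cv2.resize(im[150:320,255:455],None,fx=3.5,fy=3.5,interpolation=cv2.INTER_CUBIC)[:,:,::-1])
print(robot.current_time_s())
```

```text
0 False 0.1019 0.04
1 False 0.1009 -0.06
2 False 0.0999 -0.16
3 False 0.0992 0.18
4 False 0.0981 0.97
5 False 0.0971 1.93
6 False 0.0961 1.66
7 False 0.0951 3.04
8 False 0.0941 3.1
9 False 0.0932 3.35
10 False 0.0931 10.13
11 False 0.0929 15.82
12 False 0.0928 20.99
33.0417
```

View pics/t9.png

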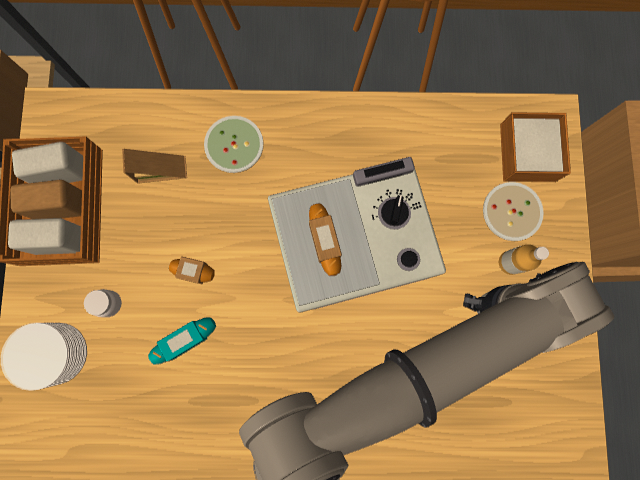

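The force profile shows contact at 99.2 mm and a hard stop at 93.1 mm, so the button travelled the full 6 mm. In the top view the roll is at (325,239) and the dial points at four dots. The other goods in view haven't moved, so I'll hand in.

Run:
```python
from h import *
workorder.close_job(); print(robot.current_time_s())
```

```text
the job is handed in; nothing more can be done
the job is handed in; nothing more can be done
```

All three steps were done in order, and I handed the job in at about 33 s of the 72 s allowed. No verdict is reported on hand-in.

- **Roll:** I gripped the long roll by its sleeve, lowered it onto the plate with a force stop and let go. Its last measured position is about 3 mm from the plate's centre, and it looks flat in both cameras.
- **Dial:** I turned it from one dot to four dots and released it. The picture measurement gave 2.10 rad, not 2.0. The same method read 0.55–0.59 rad when the dial was on the 0.5 click, so I take this as the 2.0 click. The pointer lies at the four-dot mark in the pictures.
- **Print button:** The first push held 6.7 N, but only about 3 mm of travel showed after contact was detected. I pressed it once more to be sure: 6 mm from contact to a hard stop, at about 21 N. The first push had ended at that same stop height, so it was also full. The button looks up again in the last picture, but I didn't measure its height.
- **Other goods:** In the last top view they stood where they began. The arm hid the label roll there, but the side view after the first push showed it unmoved. The robot was clear of everything at hand-in.

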